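# Clear the two jar piles onto their stations

### The job

Two glaze jars have been used as piles: a test tile lies on each lid, and a white bottle cap on the orange tile. Take both piles apart from the top, one thing at a time, so that no jar or tile is moved away with something still on it and nothing tips over. Set the cap on the round green plate, each tile on the pad whose disc has its colour, the black-lidded jar on the black-rimmed cork coaster and the white-lidded jar on the white-rimmed one, everything upright and centred.

Things in the scene. Friction and masses are not known exactly. Their poses are not given: they have to be found in the camera images.
- black_jar: round glaze jar with a black lid, 62 mm across, 105 mm high, flat lid top, about 0.3 kg, loose. Origin at the centre of its underside, z up. Carries the orange tile at the start.
- white_jar: round glaze jar with a white lid, 62 mm across, 98 mm high, flat lid top, about 0.3 kg, loose. Origin at the centre of its underside, z up. Carries the blue tile at the start.
- orange_tile: round ochre-orange glaze test tile, 46 mm across, 8 mm thick with a rounded rim, loose, light. Origin at the centre of its underside, z up. Lies on the black lid at the start, the cap on top of it.
- blue_tile: round dark blue glaze test tile, 44 mm across, 8 mm thick with a rounded rim, loose, light. Origin at the centre of its underside, z up. Lies on the white lid at the start.
- cap: round white ribbed screw cap, 36 mm across, 22 mm high, open side down, loose, light. Origin at the centre of its underside, z up. Stands on the orange tile at the start.
- black_coaster: round cork coaster with a black rim, 86 mm across, flat, 6 mm thick, fixed to the surface. Place of the black-lidded jar. Origin at the centre of its underside, its top is 6 mm above.
- white_coaster: round cork coaster with a white rim, 86 mm across, flat, 6 mm thick, fixed to the surface. Place of the white-lidded jar. Origin at the centre of its underside, its top is 6 mm above.
- orange_pad: square light wooden pad, 84 x 84 mm, flat, 6 mm thick, with an orange disc 60 mm across in its middle, fixed. Place of the orange tile. Origin at the centre of its underside, its top is 6 mm above.
- blue_pad: square light wooden pad, 84 x 84 mm, flat, 6 mm thick, with a dark blue disc 60 mm across in its middle, fixed. Place of the blue tile. Origin at the centre of its underside, its top is 6 mm above.
- cap_plate: round green plate, 68 mm across, flat, 6 mm thick, fixed. Place of the cap. Origin at the centre of its underside, its top is 6 mm above.

How it is judged:
By the outcome, as a careful person would: the job done as asked, in the order asked, and still so for the second after the job is handed in, with the robot touching nothing.
It also fails if it takes over 125 s, if anything falls off the work surface, if the arm or the gripper's body presses on something with over 40 N, if the wrist force passes 120 N, or if a joint passes its speed limit or range.

### The arm

A 6-joint arm with a two-finger parallel gripper is mounted at the origin on a cart in front of the work surface, level with it; the furniture and walls round the work are solid. World frame = base frame: x ahead of the robot, y to its left, z up, the work surface at z = 0. Lengths are in mm, angles in rad, forces in N, time in s.
With the tool pointing down it reaches from about 350 to 850 mm from the base axis. Payload 8.1 kg.
Tool frame: the origin (TCP) lies where the fingers leave the gripper's body, on its centre line; the fingertips stand 73 mm ahead of it and the grasp point (between the pads) lies 54 mm ahead of it (bot.nose_length is the distance from the TCP to the fingertips, in mm); z points along the fingers, y is the line along which they close (so a half turn about z gives the same grasp; the last joint's range is limited). The gripper opens to 85 mm and grips with 20 to 120 N. Pads are 22 mm wide; open, the fingers measure 114 mm over their backs; the gripper's body (76 mm by 85 mm) begins 54 mm behind the grasp point. The pads swing forward as they close: fully open they stand 13 mm farther back than shut.
Start: joints at [1.08, 0.13, 1.488, -0, 1.523, -0.085], TCP at [236.832, 551.286, 303.892] pointing down, gripper open.
Joint ranges: [-2.96, 2.96], [-0.89, 2.26], [0.02, 2.5], [-1.34, 4.48], [0, 2.73], [-2.66, 2.66]. Speed limits (rad/s): [2.39, 2.39, 2.79, 3.14, 3.14, 3.14].

### API

Orientations are given as a unit quaternion [x, y, z, w].
In Python, from plant import bot gives the robot as it stands. The module is installed in compiled form; this text tells all that it offers.
- The arm moves only by the tool step_arm, never from a script. Its argument "series" is one flat list of numbers, 6 for each row, row after row: the shift along the tool's x, y, z in shares of 1000 mm (1.0 is 1000 mm), then the turn, a rotation vector about the tool's x, y, z in parts of the range, where 1.0 means pi/2 rad. A call has 1 to 12 rows; each row is the pose to reach, as a shift and turn from the pose commanded when the call began, along the tool's axes at that moment; what a row does not reach only later rows make up. A row lasts 1/8 s, in which the tool goes at most 62.5 mm and 10.7 degrees, less where a joint would pass 70% of its speed; a pose out of reach is approached as far as the arm can. A shift or turn number past 1, either way, is cut back to 1. A call with a gripper value outside its range is refused whole. "jaw" is the finger opening in m, from 0 to 0.0854, set as the call begins (left out, the last holds). The fingers move at their own pace and stop on an object; "newtons" is the grip in N (left out, the last holds). Time passes only in rows, so rows that repeat a pose let the fingers close. It gives the time, the measured TCP pose, the force, the opening and the grip force at its end, in the units of the state.
- bot.observe(): the state, without advancing time (a new reading comes with each control period).
- bot.camera(name): name is "scene" or "top" or "wrist"; returns a dict with "frame" (480x640x3 uint8, red, green, blue), "range_z" (480x640 float32, mm along the optical axis (not along the pixel's ray), 0 where there is no reading), "vertical_fov" (degrees; the focal length in pixels is half the picture's height over the tangent of half this angle, whatever the lens; pixels are square), "cx", "cy" (the principal point, pixels), "R" (3x3) and "t" (3): a world point X has camera coordinates R X + t; the wrist camera has in their place "hand_eye" (4x4, takes a point from camera to tool coordinates, whose origin is the TCP and whose axes are the flange's). Camera axes: x right, y down, z forward; pixel columns grow to the right and rows downward; lengths in mm; the calibration is good to about 2 mm. A picture is of the moment at which its call begins: read the wrist's pose just before it.
- bot.job_done(): hands the job in; it is judged then, once.
The state is a dict: "time": time; "joint_positions": joint angles; "joint_velocities": joint speeds; "joint_efforts": joint torques, N m; "eef_pos": TCP position; "tool_rot": TCP orientation; "wrist_force": force on the tool from outside, world axes, zero at the start; "ft_torque": the same for the moment, N m; "finger_gap": opening from 0.0 (shut) to 1.0 (fully open); "grasp_force": force on a finger pad.
Only numpy, scipy, OpenCV 4.12 (cv2) and the standard library are available. Lean on these libraries where they do the work, as an engineer would, in place of code of your own. Each camera call takes 0.05 s, during which the arm holds its last target. There are 200 camera calls.

## Working session

There is one attempt and no reset: what is moved stays moved. The work goes in short steps, Python scripts to look and compute and a tool call to move; the robot and the scene stay as the last step left them, time stands still between calls to the robot, and variables do not carry over. Pictures are saved under pics/ and viewed, at most 14 in all, crops included, and the job is handed in when it is done.

Besides the shell and the picture viewer there is one more tool, called after "Request:" as name(argument=value, ...) on one line, values as JSON. step_arm: Moves the arm, as the interface text tells. Its arguments: {"type":"object","properties":{"series":{"type":"array","items":{"type":"number"}},"jaw":{"type":"number"},"newtons":{"type":"number"}},"required":["series"]}

```bash
mkdir -p pics; cat > h.py <<'E'
import numpy as np, cv2
from plant import bot
from scipy.spatial.transform import Rotation as Ro
def cam(n):
    s=bot.observe(); c=bot.camera(n); f=240/np.tan(np.radians(c["vertical_fov"])/2)
    if n=="wrist":
        H=np.array(c["hand_eye"]); A=Ro.from_quat(s["tool_rot"]).as_matrix()
        Rc=A@H[:3,:3]; o=A@H[:3,3]+np.array(s["eef_pos"])
    else:
        Rc=np.array(c["R"]).T; o=-Rc@np.array(c["t"])
    return dict(im=c["frame"],z=c["range_z"],f=f,cx=c["cx"],cy=c["cy"],R=Rc,o=o)
def ray(c,u,v): return c["R"]@np.array([(u-c["cx"])/c["f"],(v-c["cy"])/c["f"],1.])
def onplane(c,u,v,h):
    d=ray(c,u,v); return c["o"]+d*(h-c["o"][2])/d[2]
def cloud(c):
    v,u=np.mgrid[:480,:640]; d=np.stack([(u-c["cx"])/c["f"],(v-c["cy"])/c["f"],np.ones(u.shape)],-1)*c["z"][...,None]
    return d@c["R"].T+c["o"]
def save(c,n): cv2.imwrite(f"pics/{n}.png",cv2.cvtColor(c["im"],cv2.COLOR_RGB2BGR))
E
python3 - <<'E'
from h import *
for n in("scene","top","wrist"):
    c=cam(n); save(c,n+"0"); np.savez(n+"0.npz",**c); print(n,c["o"].round(),c["R"].round(2).tolist(),c["f"])
print(bot.observe(), bot.nose_length)
E
```

```text
scene [ -49. -985.  980.] [[0.86, -0.32, 0.4], [-0.51, -0.5, 0.7], [-0.02, -0.8, -0.59]] 577.4088426986895
top [ 443.   21. 1229.] [[-0.03, -1.0, 0.08], [-1.0, 0.03, 0.01], [-0.02, -0.08, -1.0]] 466.29368011383696
wrist [160. 583. 373.] [[0.39, 0.87, 0.3], [0.92, -0.37, -0.13], [-0.0, 0.32, -0.95]] 347.49340329472244
{'time': 0.15, 'joint_positions': array([ 1.07961341e+00,  1.31000330e-01,  1.48904674e+00, -1.03913424e-05,
        1.52303168e+00, -8.53744317e-02]), 'joint_velocities': array([ 0.00053318, -0.00218509, -0.0049101 ,  0.00273459, -0.00154398,
        0.00125346]), 'joint_efforts': array([ 4.58472709e-05, -5.70070839e+01, -5.01154447e+01, -3.25386709e-04,
        9.83450533e-03, -5.62977266e-05]), 'eef_pos': array([236.66691174, 550.9878843 , 303.06811912]), 'tool_rot': array([ 2.01514535e-01,  9.79485242e-01, -7.13865253e-04, -2.06276058e-04]), 'wrist_force': array([0.86369445, 0.6187877 , 0.4304425 ]), 'ft_torque': array([-0.00647085,  0.05565675,  0.0105824 ]), 'grasp_force': 0.0, 'finger_gap': 0.9979554602175134} 72.6
```

View pics/scene0.png

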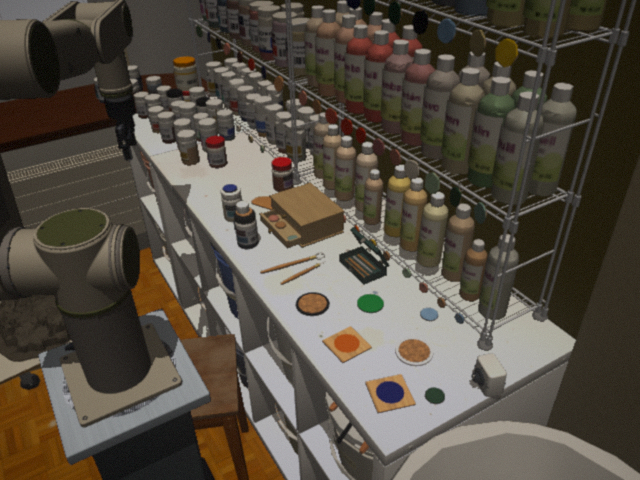

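View pics/top0.png

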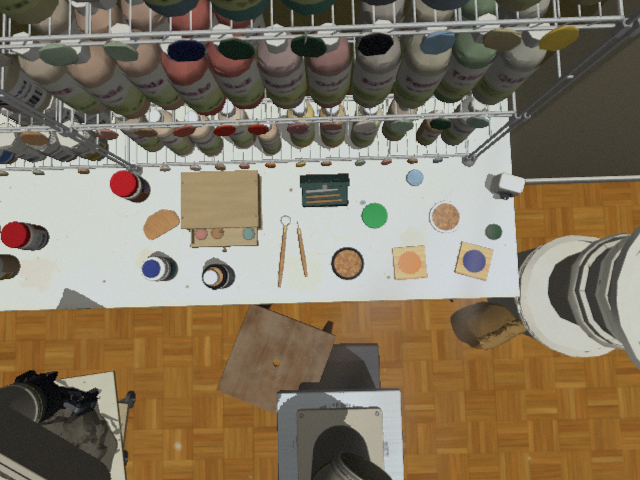

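The scene view shows the cap/orange/black pile near (245,225) and the blue/white one near (231,200). In the top view they are at (215,275) and (157,268). The places in the top view are: black coaster (348,263), white coaster (444,217), green plate (374,215), orange pad (410,262) and blue pad (474,261).

```bash
cat > m1.py <<'E'
from h import *
L=lambda n:{k:v for k,v in np.load(n+"0.npz").items()}
t=L("top"); s=L("scene")
for n,c,bx in(("top",t,dict(bc=(325,245,372,283),wc=(425,198,464,236),plate=(358,200,392,232),op=(390,244,430,282),bp=(453,240,495,282),pileA=(198,258,235,292),pileB=(136,250,176,284))),("scene",s,dict(bc=(292,288,334,318),wc=(390,335,438,366),plate=(352,290,390,316),op=(320,325,372,362),bp=(362,372,418,414),pileA=(230,198,262,250),pileB=(218,180,246,222)))):
    P=cloud(c)
    for k,(a,b,e,d) in bx.items():
        Q=P[b:d,a:e].reshape(-1,3); Z=c["z"][b:d,a:e].ravel(); Q=Q[Z>0]
        h=Q[:,2]; print(n,k,"z pct",np.percentile(h,[5,25,50,75,99]).round(1), "mean xy",Q.mean(0)[:2].round(), "top xy",np.median(Q[h>np.percentile(h,99)-6],0).round(1))
im=cv2.cvtColor(t["im"],cv2.COLOR_RGB2BGR)
a=cv2.resize(im[235:305,120:250],None,fx=6,fy=6,interpolation=cv2.INTER_CUBIC)
cv2.imwrite("pics/topz.png",a)
im=cv2.cvtColor(s["im"],cv2.COLOR_RGB2BGR)
cv2.imwrite("pics/scz.png",cv2.resize(im[170:260,200:320],None,fx=6,fy=6,interpolation=cv2.INTER_CUBIC))
E
python3 m1.py
```

```text
top bc z pct [-3.1  0.   2.7  5.8 10.7] mean xy [475. -35.] top xy [475.6 -33.6   6.7]
top wc z pct [-3.4 -0.   3.1  5.8 10.4] mean xy [ 592. -292.] top xy [ 593.9 -295.1    6.5]
top plate z pct [-3.  -0.3  2.6  5.8 10.6] mean xy [ 600. -109.] top xy [ 599.7 -108.5    6.7]
top op z pct [-2.7  1.5  4.6  6.7 10.9] mean xy [ 473. -196.] top xy [ 474.  -193.2    6.9]
top bp z pct [-3.2  0.   3.5  6.2 10.8] mean xy [ 474. -363.] top xy [ 474.  -362.6    6.8]
top pileA z pct [ -2.1   1.4  40.9 108.  138.6] mean xy [456. 300.] top xy [449.3 294.7 135.8]
top pileB z pct [ -2.1   1.3  36.8  98.9 109.5] mean xy [480. 457.] top xy [474.7 446.1 106.3]
scene bc z pct [-1.1  1.5  4.3  7.3 11.4] mean xy [481. -31.] top xy [476.5 -38.    7.7]
scene wc z pct [-0.8  1.8  5.1  7.6 11.7] mean xy [ 594. -294.] top xy [ 591.  -299.3    7.8]
scene plate z pct [-1.4  0.9  3.3  6.7 11.5] mean xy [ 605. -108.] top xy [ 599.3 -113.4    7.7]
scene op z pct [-1.1  1.5  4.6  7.5 11.6] mean xy [ 475. -193.] top xy [ 474.6 -199.8    7.9]
scene bp z pct [-0.9  1.7  5.   7.6 11.5] mean xy [ 475. -364.] top xy [ 474.1 -367.5    7.7]
scene pileA z pct [ -0.9   3.8  39.6  84.4 137.9] mean xy [466. 324.] top xy [448.5 291.2 135.7]
scene pileB z pct [ -1.1   3.   65.4 101.8 138.1] mean xy [478. 450.] top xy [446.7 292.6 135.7]
```

View pics/wrist0.png

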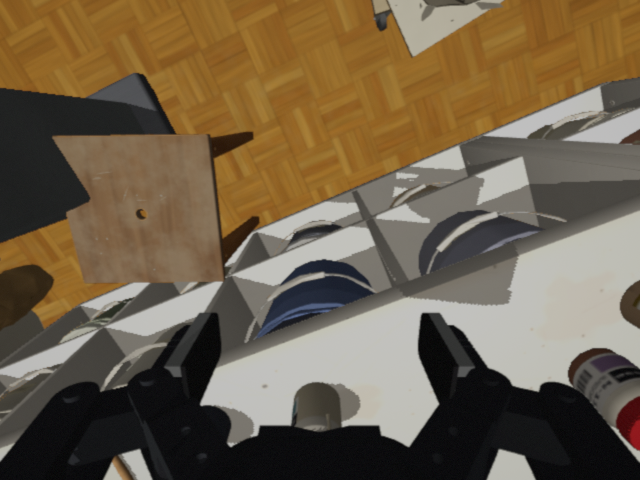

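```bash
sleep 0.1; ls pics
```

```text
scene0.png
scz.png
top0.png
topz.png
wrist0.png
```

View pics/scz.png

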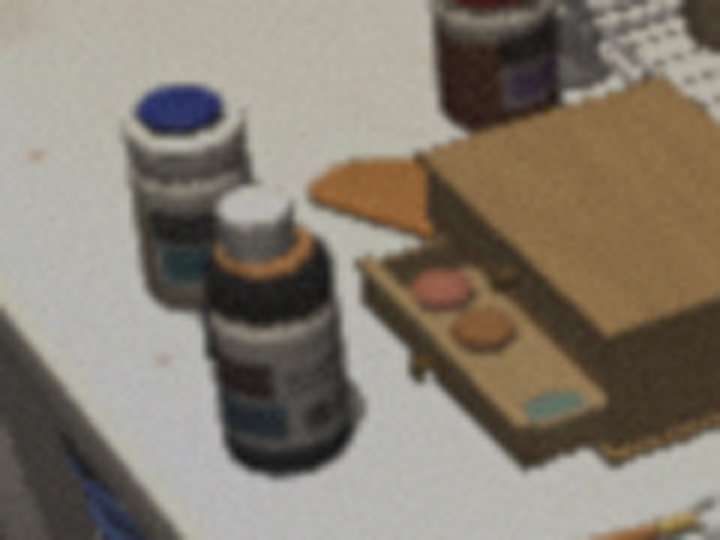

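The wrist view shows only the table edge and the fingers. The enlarged scene view confirms the piles: a white cap on orange tile on black lid, and a blue tile on white lid, with the drawer box to the right of the black jar. Next I'll get precise positions from both views.

```bash
cat > m2.py <<'E'
from h import *
from itertools import product
def tri(a,ua,b,ub):
    da,db=ray(a,*ua),ray(b,*ub); A=np.stack([da,-db],1); k=np.linalg.lstsq(A,b["o"]-a["o"],rcond=None)[0]
    p,q=a["o"]+da*k[0],b["o"]+db*k[1]; return (p+q)/2,np.linalg.norm(p-q)
def hsvmask(c,box,lo,hi):
    x0,y0,x1,y1=box; h=cv2.cvtColor(c["im"],cv2.COLOR_RGB2HSV)[y0:y1,x0:x1]
    m=cv2.inRange(h,lo,hi); n,l,st,ce=cv2.connectedComponentsWithStats(m)
    i=1+np.argmax(st[1:,4]); cnt=cv2.findContours((l==i).astype(np.uint8),cv2.RETR_EXTERNAL,cv2.CHAIN_APPROX_NONE)[0][0]
    (u,v),ax,_=cv2.fitEllipse(cv2.convexHull(cnt)); return (u+x0,v+y0),ax,st[i,4]
def hmask(c,box,zlo,zhi):
    x0,y0,x1,y1=box; P=cloud(c)[y0:y1,x0:x1]; m=(P[...,2]>zlo)&(P[...,2]<zhi)&(c["z"][y0:y1,x0:x1]>0)
    Q=P[m]; (x,y),r=cv2.minEnclosingCircle(Q[:,:2].astype(np.float32)); return Q.mean(0).round(1),len(Q),np.round([x,y,r],1)
if __name__=="__main__":
    L=lambda n:{k:v for k,v in np.load(n+"0.npz").items()}
    t=L("top"); s=L("scene")
    F=dict(bc=((325,240,372,287),(290,286,336,320),(5,90,50),(20,255,255)),wc=((425,198,464,236),(390,335,438,366),(5,60,50),(22,255,255)),
     plate=((355,198,396,234),(350,288,392,318),(45,100,40),(80,255,255)),op=((390,244,430,282),(320,325,372,362),(3,150,50),(13,255,255)),bp=((453,240,495,282),(362,372,418,414),(105,80,20),(135,255,255)))
    for k,(bt,bs,lo,hi) in F.items():
        ut,at,_=hsvmask(t,bt,lo,hi); us,as_,_=hsvmask(s,bs,lo,hi); X,e=tri(t,ut,s,us)
        print(k,np.round(ut,1),np.round(at,1),np.round(as_,1),"tri",X.round(1),round(e,1),"top@6",onplane(t,*ut,6)[:2].round(1),"scene@6",onplane(s,*us,6)[:2].round(1))
    for n,c,A,B in(("top",t,(190,250,240,300),(130,245,180,290)),("scene",s,(225,190,270,260),(215,175,250,225))):
        print(n,"cap",hmask(c,A,129,145),"oran/lid",hmask(c,A,100,120),"blue/lid",hmask(c,B,93,115))
    # blue tile
    ut,at,_=hsvmask(t,(130,245,180,290),(105,80,20),(135,255,255)); us,as_,_=hsvmask(s,(215,175,245,200),(105,80,20),(135,255,255)); X,e=tri(t,ut,s,us)
    print("blue tile",at,as_,X.round(1),e,onplane(t,*ut,106).round(1),onplane(s,*us,106).round(1))
    P=cloud(t)
    def ext(n,m): Q=P[m&(t["z"]>0)]; print(n,np.percentile(Q,[1,99],0).round())
    w=(P[...,2]>15); b=np.zeros(w.shape,bool); b[172:250,178:262]=1; ext("box",w&b)
    b[:]=0; b[150:250,262:520]=1; ext("right stuff",w&b)
E
python3 m2.py
```

```text
bc [347.1 263.2] [27.3 27.6] [20.1 29.4] tri [477.2 -33.4   5.3] 2.9 top@6 [475.9 -32.7] scene@6 [478.1 -34.6]
wc [445.4 216.4] [26.  26.4] [22.5 31.3] tri [ 592.6 -295.7    5.6] 2.9 top@6 [ 591.3 -294.8] scene@6 [ 593.7 -296.4]
plate [374.2 215.3] [24.3 24.7] [17.5 25.3] tri [ 601.4 -109.     3.9] 2.8 top@6 [ 599.9 -108.1] scene@6 [ 601.4 -111.4]Traceback (most recent call last):
  File "m2.py", line 20, in <module>
    ut,at,_=hsvmask(t,bt,lo,hi); us,as_,_=hsvmask(s,bs,lo,hi); X,e=tri(t,ut,s,us)
            ~~~~~~~^^^^^^^^^^^^
  File "m2.py", line 9, in hsvmask
    i=1+np.argmax(st[1:,4]); cnt=cv2.findContours((l==i).astype(np.uint8),cv2.RETR_EXTERNAL,cv2.CHAIN_APPROX_NONE)[0][0]
        ~~~~~~~~~^^^^^^^^^^
    return _wrapfunc(a, 'argmax', axis=axis, out=out, **kwds)
    return bound(*args, **kwds)
ValueError: attempt to get argmax of an empty sequence
```

```bash
python3 - <<'E'
from h import *
for n,a,b in(("top",(410,262),(393,262)),("scene",(346,343),(330,343))):
    im=cv2.cvtColor(np.load(n+"0.npz")["im"],cv2.COLOR_RGB2HSV)
    for p in(a,b): print(n,im[p[1]-1:p[1]+2,p[0]-1:p[0]+2].reshape(-1,3).mean(0))
E
sed -i 's/(3,150,50),(13,255,255)/(3,120,50),(14,255,255)/' m2.py; python3 m2.py
```

```text
top [ 13.22222222 124.         202.        ]
top [ 34.66666667  45.88888889 178.44444444]
scene [ 10.77777778 211.33333333 166.22222222]
scene [ 16.33333333 139.         185.11111111]
bc [347.1 263.2] [27.3 27.6] [20.1 29.4] tri [477.2 -33.4   5.3] 2.9 top@6 [475.9 -32.7] scene@6 [478.1 -34.6]
wc [445.4 216.4] [26.  26.4] [22.5 31.3] tri [ 592.6 -295.7    5.6] 2.9 top@6 [ 591.3 -294.8] scene@6 [ 593.7 -296.4]
plate [374.2 215.3] [24.3 24.7] [17.5 25.3] tri [ 601.4 -109.     3.9] 2.8 top@6 [ 599.9 -108.1] scene@6 [ 601.4 -111.4]
op [409.5 262.3] [20.9 21.8] [19.1 26.8] tri [ 474.4 -195.9    6.7] 2.4 top@6 [ 473.4 -195.5] scene@6 [ 475.9 -195.8]
bp [467.2 259.6] [ 8.  16.8] [20.3 26.8] tri [ 480.  -352.5   -9.4] 8.0 top@6 [ 476.1 -345.8] scene@6 [ 475.6 -363.8]
top cap (array([449.4, 294.3, 135.3]), 178, array([449.2, 295. ,  18.2])) oran/lid (array([453. , 286.9, 108.1]), 295, array([451.7, 293.1,  30.2])) blue/lid (array([474.6, 441.9, 102.3]), 467, array([474.9, 443.6,  30.4]))
scene cap (array([448.3, 290.2, 135.2]), 92, array([446.7, 292.7,  21.2])) oran/lid (array([451. , 303.2, 108. ]), 223, array([453.8, 349.9,  90.8])) blue/lid (array([458. , 367.2, 103.2]), 338, array([462.9, 364.3, 107.8]))
blue tile (16.792816162109375, 17.18484115600586) (6.7171735763549805, 12.802387237548828) [474.6 447.6 102.8] 1.5874253952044897 [473.8 446.7 106. ] [473.4 441.8 106. ]
box [[530. 190.  16.]
 [712. 380.  84.]]
right stuff [[ 629. -468.   15.]
 [ 769.  174.  101.]]
```

```bash
cat >> h.py <<'E'
def go(x,y,z,yaw=0):
    """tool-frame row to the world TCP target, tool down, closing line along world y turned by yaw deg; assumes commanded = measured"""
    s=bot.observe(); A=Ro.from_quat(s["tool_rot"]); T=Ro.from_euler("z",yaw,degrees=True)*Ro.from_quat([0,1,0,0])
    d=A.inv().apply(np.array([x,y,z])-s["eef_pos"])/1000; r=(A.inv()*T).as_rotvec(degrees=True)
    print("row",d.round(4),r.round(2),"rows",np.linalg.norm(d)/.0625)
E
python3 -c "
from h import *
go(448,293.5,300)"
```

```text
row [-0.2958 -0.1531  0.0033] [-8.000e-02 -2.000e-02 -2.325e+01] rows 5.329971961996334
```

Units first: turns go in shares of pi/2 rad. So -23.25 degrees / 90 = -0.2583.

Request:
step_arm(series=[-0.2958,-0.1531,0.0033,0,0,-0.2583,-0.2958,-0.1531,0.0033,0,0,-0.2583,-0.2958,-0.1531,0.0033,0,0,-0.2583,-0.2958,-0.1531,0.0033,0,0,-0.2583,-0.2958,-0.1531,0.0033,0,0,-0.2583,-0.2958,-0.1531,0.0033,0,0,-0.2583,-0.2958,-0.1531,0.0033,0,0,-0.2583,-0.2958,-0.1531,0.0033,0,0,-0.2583], jaw=0.05, newtons=20)

```text
time: 1.15
eef_pos: [447.8, 294.2, 300.4]
tool_rot: [0.0, 1.0, 0.0, -0.0]
wrist_force: [-1.1, -1.0, -0.3]
finger_gap: 0.585
grasp_force: 0.0
```

```bash
python3 - <<'E'
from h import *
c=cam("wrist"); save(c,"w1"); np.savez("w1.npz",**c)
s=bot.observe(); print(s["time"],s["eef_pos"],s["tool_rot"].round(4),s["finger_gap"])
P=cloud(c); h=P[...,2]; m=(c["z"]>0)
for lo,hi in((129,142),(108,118),(101,108)):
    Q=P[m&(h>lo)&(h<hi)&(abs(P[...,0]-448)<60)&(abs(P[...,1]-293)<60)]; print(lo,len(Q),Q.mean(0).round(1),cv2.minEnclosingCircle(Q[:,:2].astype(np.float32)))
g=m&(h>200)&(h<300)&(abs(P[...,1]-s["eef_pos"][1])<60); Q=P[g]-s["eef_pos"]
for a,b in((-70,0),(0,70)):
    q=Q[(Q[:,1]>a)&(Q[:,1]<b)]; print("finger z",np.percentile(q,[0.5,2,5,95,99.5],0).round(1))
E
```

```text
1.2 [447.54937021 294.57584097 300.43064999] [-4.e-04  1.e+00  1.e-04 -3.e-04] 0.5828439629450898
129 1751 [449.9 294.1 135. ] ((451.2080078125, 294.1990966796875), 18.047954559326172)
108 656 [443.6 288.7 112.7] ((453.7414245605469, 292.7736511230469), 23.036483764648438)
101 1436 [446.4 292.  104.9] ((453.9269104003906, 292.4493408203125), 30.27364730834961)
finger z [[-17.  -59.4 -65.7]
 [-16.6 -58.5 -61.1]
 [-15.9 -57.  -54.5]
 [  8.8 -26.1  -2. ]
 [ 12.  -20.9  -0.6]]
finger z [[-17.   18.3 -65.6]
 [-16.5  21.  -61.1]
 [-15.8  23.7 -54.5]
 [  8.8  55.   -1.9]
 [ 12.   58.3  -0.5]]
```

View pics/w1.png

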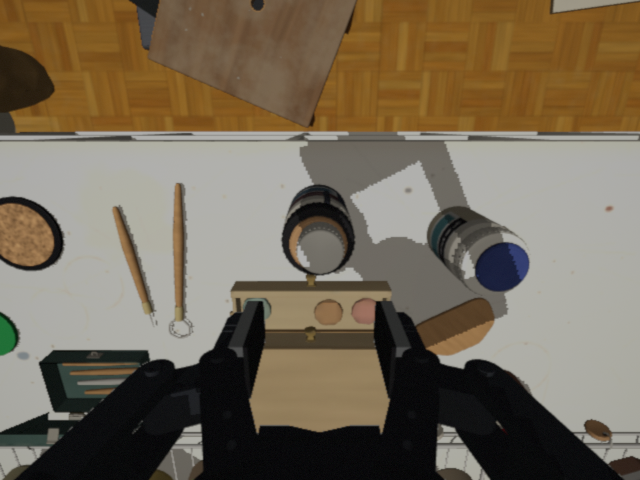

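The wrist view shows the black pile at (323,245), the white pile at (502,266) and the black coaster at (25,235). Depth gives cap r 18 at (450.5, 294, 135), tile r 23 at z 113 and lid r 30 at z 105, all matching the text. Going for the cap.

Request:
step_arm(series=[-0.003,-0.0005,0.05,0,0,0,-0.003,-0.0005,0.09,0,0,0,-0.003,-0.0005,0.11,0,0,0,-0.003,-0.0005,0.1134,0,0,0,-0.003,-0.0005,0.1134,0,0,0])

```text
time: 1.82
eef_pos: [451.0, 294.2, 188.0]
tool_rot: [-0.001, 1.0, 0.0, 0.0]
wrist_force: [1.1, -0.8, 0.3]
finger_gap: 0.585
grasp_force: 0.0
```

Request:
step_arm(series=[0,0,0,0,0,0,0,0,0,0,0,0,0,0,0,0,0,0,0,0,0,0,0,0], jaw=0.03, newtons=25)

```text
time: 2.33
eef_pos: [452.1, 293.9, 189.0]
tool_rot: [0.0, 1.0, 0.001, 0.001]
wrist_force: [-0.9, 0.1, 6.1]
finger_gap: 0.389
grasp_force: 25.3
```

Request:
step_arm(series=[0,0,-0.004,0,0,0,0,0,-0.012,0,0,0,0,0,-0.03,0,0,0,0,0,-0.06,0,0,0,0,0,-0.06,0,0,0])

```text
time: 2.95
eef_pos: [452.8, 294.2, 251.4]
tool_rot: [0.0, 1.0, 0.001, 0.003]
wrist_force: [1.3, 0.1, 0.0]
finger_gap: 0.394
grasp_force: 24.9
```

```bash
cat > look.py <<'E'
from h import *
import sys
c=cam("wrist"); save(c,sys.argv[1]); np.savez(sys.argv[1]+".npz",**c)
s=bot.observe(); print(s["time"],s["eef_pos"].round(1),s["finger_gap"],s["grasp_force"],s["wrist_force"].round(1))
P=cloud(c); h=P[...,2]; m=(c["z"]>0)
# each further: x y lo hi half-window
a=[float(v) for v in sys.argv[2:]]
for i in range(0,len(a),5):
    x,y,lo,hi,w=a[i:i+5]
    k=m&(h>lo)&(h<hi)&(abs(P[...,0]-x)<w)&(abs(P[...,1]-y)<w); Q=P[k]
    if len(Q)<20: print("few",len(Q)); continue
    print(a[i:i+5],len(Q),"mean",Q.mean(0).round(1),"p1",np.percentile(Q,1,0).round(1),"p99",np.percentile(Q,99,0).round(1),"circ",np.round(sum([list(v) if isinstance(v,tuple) else [v] for v in cv2.minEnclosingCircle(Q[:,:2].astype(np.float32))],[]),1))
E
python3 look.py w2 453 293 108 118 60 453 293 101 108 60
```

```text
3.0 [452.1 293.8 249.5] 0.39325398021971797 24.917925298504997 [-0.2 -0.5 -0.5]
[453.0, 293.0, 108.0, 118.0, 60.0] 3160 mean [449.  292.7 112.4] p1 [431.1 271.4 109.8] p99 [466.8 314.1 114.2] circ [453.1 292.7  23.1]
[453.0, 293.0, 101.0, 108.0, 60.0] 1889 mean [442.1 292.2 104.8] p1 [424.3 263.8 101.5] p99 [473.3 321.5 106.9] circ [453.3 292.6  30.3]
```

View pics/w2.png

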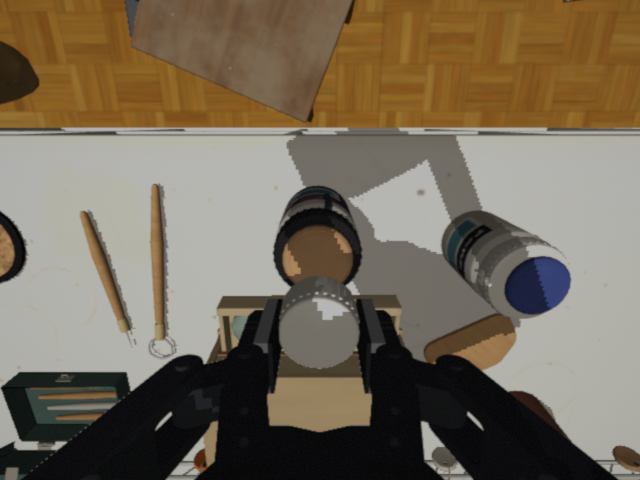

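The cap sits upright between the pads at (320,320), and the tile stayed on the lid at (318,255). Moving to a viewpoint short of the plate.

```bash
python3 -c "
from h import *
c={k:v for k,v in np.load('w2.npz').items()}; P=cloud(c); s=bot.observe(); D=P-s['eef_pos']
v,u=np.mgrid[:480,:640]; hs=cv2.cvtColor(c['im'],cv2.COLOR_RGB2HSV)
k=(abs(u-319)<45)&(v>275)&(v<370)&(c['z']>0)&(D[...,2]>-75)&(D[...,2]<-40)&(abs(D[...,1])<16)
print(np.percentile(D[k],[1,50,99],0).round(1))
q=D[k&(D[...,2]>-57)]; print(len(q),q.mean(0),np.percentile(q,[1,99],0))
go(545,-109.5,250)"
```

```text
[[-17.4 -15.5 -72.3]
 [ -5.7  -0.5 -52.1]
 [ 15.   15.2 -50.7]]
4827 [ -2.00113587  -0.37416339 -52.15599459] [[-16.80294792 -15.47816412 -56.50085344]
 [ 15.26753915  15.06038484 -50.6173796 ]]
row [-0.0929 -0.4033 -0.0009] [ 0.1  0.2 -0. ] rows 6.622019112708508
```

Request:
step_arm(series=[-0.093,-0.4033,0,0,0,0,-0.093,-0.4033,0,0,0,0,-0.093,-0.4033,0,0,0,0,-0.093,-0.4033,0,0,0,0,-0.093,-0.4033,0,0,0,0,-0.093,-0.4033,0,0,0,0,-0.093,-0.4033,0,0,0,0,-0.093,-0.4033,0,0,0,0,-0.093,-0.4033,0,0,0,0])

```text
time: 4.12
eef_pos: [543.7, -109.5, 246.4]
tool_rot: [0.0, 1.0, 0.0, -0.001]
wrist_force: [0.5, 1.2, -0.6]
finger_gap: 0.393
grasp_force: 25.0
```

```bash
cat > wc.py <<'E'
from h import *
import sys
# colour blob in wrist view -> point on plane z=h ; args: name h lo hi x y w
RNG=dict(green=((45,100,30),(85,255,255)),orange=((3,130,50),(14,255,255)),blue=((105,80,20),(135,255,255)))
def blob(c,col,h,x,y,w):
    hs=cv2.cvtColor(c["im"],cv2.COLOR_RGB2HSV); m=cv2.inRange(hs,*RNG[col]); P=cloud(c)
    m[(abs(P[...,0]-x)>w)|(abs(P[...,1]-y)>w)|(abs(P[...,2]-h)>12)]=0
    cn=max(cv2.findContours(m,cv2.RETR_EXTERNAL,cv2.CHAIN_APPROX_NONE)[0],key=cv2.contourArea)
    H=cv2.convexHull(cn).reshape(-1,2); W=np.array([onplane(c,*p,h)[:2] for p in H])
    A=np.c_[2*W,np.ones(len(W))]; k=np.linalg.lstsq(A,(W**2).sum(1),rcond=None)[0]
    zz=P[...,2][m>0]; print(col,"px",cn.reshape(-1,2).mean(0).round(),"circle fit",k[:2].round(1),"r",round(np.sqrt(k[2]+k[0]**2+k[1]**2),1),"z",np.median(zz).round(1))
if __name__=="__main__":
    n,col,h,x,y=sys.argv[1:6]; c=cam("wrist"); save(c,n); np.savez(n+".npz",**c)
    print(bot.observe()["eef_pos"].round(1),bot.observe()["time"]); blob(c,col,float(h),float(x),float(y),60)
E
python3 wc.py w3 green 6 600 -109.5; python3 -c "
from h import *
go(601,-109.5,110);go(601,-109.5,83)"
```

```text
[ 543.8 -109.   246.6] 4.175
green px [318. 269.] circle fit [ 601.6 -110.8] r 32.7 z 6.4
row [-0.0574 -0.0006  0.1365] [ 0.04 -0.06  0.04] rows 2.3694670416194055
row [-0.0574 -0.0007  0.1635] [ 0.04 -0.06  0.04] rows 2.7729356927427844
```

Request:
step_arm(series=[-0.04,-0.0008,0.03,0,0,0,-0.058,-0.0008,0.08,0,0,0,-0.058,-0.0008,0.13,0,0,0,-0.058,-0.0008,0.155,0,0,0,-0.058,-0.0008,0.16,0,0,0,-0.058,-0.0008,0.16,0,0,0])

```text
time: 4.92
eef_pos: [602.6, -110.0, 88.1]
tool_rot: [-0.001, 1.0, -0.0, 0.0]
wrist_force: [0.2, -0.6, 1.2]
finger_gap: 0.392
grasp_force: 25.0
```

Lowering in small steps until contact.

Request:
step_arm(series=[0,0,0.003,0,0,0,0,0,0.005,0,0,0,0,0,0.005,0,0,0])

```text
time: 5.3
eef_pos: [602.4, -110.8, 82.7]
tool_rot: [0.0, 1.0, -0.0, 0.0]
wrist_force: [-0.2, 0.5, -0.9]
finger_gap: 0.392
grasp_force: 25.0
```

Request:
step_arm(series=[0,0,0.001,0,0,0,0,0,0.002,0,0,0,0,0,0.002,0,0,0])

```text
time: 5.68
eef_pos: [602.6, -110.9, 81.9]
tool_rot: [0.0, 1.0, -0.0, 0.0]
wrist_force: [-6.1, 1.0, 13.1]
finger_gap: 0.393
grasp_force: 26.3
```

Request:
step_arm(series=[0,0,-0.001,0,0,0,0,0,-0.001,0,0,0,0,0,-0.001,0,0,0], jaw=0.056)

```text
time: 6.05
eef_pos: [602.0, -110.7, 80.9]
tool_rot: [0.0, 1.0, 0.0, -0.0]
wrist_force: [-0.2, -0.1, 0.1]
finger_gap: 0.659
grasp_force: 0.0
```

Request:
step_arm(series=[0,0,-0.02,0,0,0,0,0,-0.06,0,0,0,0.02,0,-0.11,0,0,0,0.058,0,-0.167,0,0,0,0.058,0,-0.167,0,0,0,0.058,0,-0.167,0,0,0])

```text
time: 6.8
eef_pos: [544.5, -110.9, 249.9]
tool_rot: [0.0, 1.0, -0.0, 0.001]
wrist_force: [0.5, -0.1, -0.8]
finger_gap: 0.659
grasp_force: 0.0
```

```bash
python3 look.py w4 601 -110 22 35 40; python3 -c "
from h import *
from wc import blob
blob({k:v for k,v in np.load('w4.npz').items()},'green',6,600,-110,60)
go(453.5,292.8,240)"
```

```text
6.85 [ 544.2 -110.7  248.2] 0.657604440785998 0.0 [-0.5  0.5 -1.3]
[601.0, -110.0, 22.0, 35.0, 40.0] 1055 mean [ 600.4 -111.7   28. ] p1 [ 585.1 -127.9   23. ] p99 [617.6 -95.4  29.9] circ [ 601.9 -111.5   17.9]
green px [320. 275.] circle fit [ 602.  -110.8] r 33.1 z 6.4
row [0.0907 0.4035 0.0082] [-0.    0.01 -0.  ] rows 6.618218802675296
```

Request:
step_arm(series=[0.0907,0.4035,0.008,0,0,0,0.0907,0.4035,0.008,0,0,0,0.0907,0.4035,0.008,0,0,0,0.0907,0.4035,0.008,0,0,0,0.0907,0.4035,0.008,0,0,0,0.0907,0.4035,0.008,0,0,0,0.0907,0.4035,0.008,0,0,0,0.0907,0.4035,0.008,0,0,0,0.0907,0.4035,0.008,0,0,0,0.0907,0.4035,0.008,0,0,0], jaw=0.052)

```text
time: 8.1
eef_pos: [453.7, 291.7, 239.5]
tool_rot: [0.001, 1.0, -0.0, -0.001]
wrist_force: [0.3, -0.5, -0.6]
finger_gap: 0.608
grasp_force: 0.0
```

```bash
python3 look.py w5 453 293 108 118 45 453 293 101 107 45; python3 -c "
from h import *
from wc import blob
go(453.3,292.8,178)"
```

```text
8.15 [453.8 291.7 239.8] 0.6086077534879573 0.0 [0.1 1.1 0.5]
[453.0, 293.0, 108.0, 118.0, 45.0] 4077 mean [452.1 292.6 112.5] p1 [431.4 271.5 109.9] p99 [473.9 313.8 114.3] circ [453.4 292.7  23.3]
[453.0, 293.0, 101.0, 107.0, 45.0] 2296 mean [445.6 292.1 104.8] p1 [424.4 264.  101.4] p99 [481.  321.  106.6] circ [453.8 292.5  30.4]
row [0.0005 0.0012 0.0618] [-0.03 -0.04 -0.09] rows 0.9885563927942292
```

Tile at (453.4, 292.7), top at z 113. Descending to probe for the lid.

Request:
step_arm(series=[0.0004,0.001,0.03,0,0,0,0.0004,0.001,0.055,0,0,0,0.0004,0.001,0.063,0,0,0,0.0004,0.001,0.064,0,0,0,0.0004,0.001,0.064,0,0,0])

```text
time: 8.78
eef_pos: [453.8, 293.8, 177.4]
tool_rot: [0.0, 1.0, 0.0, 0.001]
wrist_force: [0.1, 0.1, 0.1]
finger_gap: 0.611
grasp_force: 0.0
```

Request:
step_arm(series=[0,0,0.001,0,0,0,0,0,0.002,0,0,0,0,0,0.002,0,0,0])

```text
time: 9.15
eef_pos: [453.1, 293.8, 174.3]
tool_rot: [-0.0, 1.0, 0.0, 0.0]
wrist_force: [-0.5, 0.1, 0.6]
finger_gap: 0.609
grasp_force: 0.0
```

Request:
step_arm(series=[0,-0.0005,0.001,0,0,0,0,-0.0005,0.0015,0,0,0,0,-0.0005,0.0015,0,0,0])

```text
time: 9.52
eef_pos: [453.7, 293.5, 173.9]
tool_rot: [-0.0, 1.0, 0.0, 0.001]
wrist_force: [-1.1, -0.7, 7.9]
finger_gap: 0.61
grasp_force: 3.6
```

Request:
step_arm(series=[0,0,-0.0025,0,0,0,0,0,-0.0025,0,0,0])

```text
time: 9.78
eef_pos: [453.1, 293.3, 175.3]
tool_rot: [-0.0, 1.0, 0.0, 0.0]
wrist_force: [-0.8, 0.3, 0.3]
finger_gap: 0.607
grasp_force: 0.0
```

Request:
step_arm(series=[0,0,0,0,0,0,0,0,0,0,0,0,0,0,0,0,0,0,0,0,0,0,0,0], jaw=0.038, newtons=25)

```text
time: 10.28
eef_pos: [453.8, 293.5, 176.0]
tool_rot: [0.0, 1.0, 0.0, 0.001]
wrist_force: [2.3, -0.1, 5.1]
finger_gap: 0.489
grasp_force: 28.1
```

Request:
step_arm(series=[0,0,-0.002,0,0,0,0,0,-0.006,0,0,0,0,0,-0.015,0,0,0,0,0,-0.04,0,0,0,0,0,-0.075,0,0,0,0,0,-0.075,0,0,0])

```text
time: 11.02
eef_pos: [454.6, 294.1, 254.4]
tool_rot: [-0.0, 1.0, 0.001, 0.003]
wrist_force: [-0.2, 0.1, 0.4]
finger_gap: 0.491
grasp_force: 25.4
```

```bash
python3 look.py w6 453 293 101 107 45; python3 - <<'E'
from h import *
from wc import RNG
c={k:v for k,v in np.load('w6.npz').items()}; P=cloud(c); s=bot.observe(); D=P-s['eef_pos']
k=(c['z']>0)&(D[...,2]>-80)&(D[...,2]<-50)&(abs(D[...,1])<19)&(abs(D[...,0])<40)
q=D[k]; print(len(q),np.percentile(q,[1,50,99],0).round(1)); 
A=np.c_[q[:,:2],np.ones(len(q))]; print("plane slope",np.linalg.lstsq(A,q[:,2],rcond=None)[0].round(3))
go(420,-195.5,250)
E
```

```text
11.075 [453.9 293.7 252.3] 0.4881852973901361 25.396048240363598 [ 0.1 -0.6 -0.8]
[453.0, 293.0, 101.0, 107.0, 45.0] 5020 mean [449.1 292.4 104.8] p1 [425.2 264.7 102.2] p99 [472.3 320.2 106.4] circ [454.1 292.5  30.4]
6943 [[-20.7 -18.4 -64.8]
 [ -0.8  -0.  -61.1]
 [ 21.8  18.4 -59.5]]
plane slope [ 2.2000e-02  1.7000e-02 -6.1198e+01]
row [ 0.0339 -0.4892  0.0014] [0.09 0.18 0.  ] rows 7.845674873084729
```

View pics/w6.png

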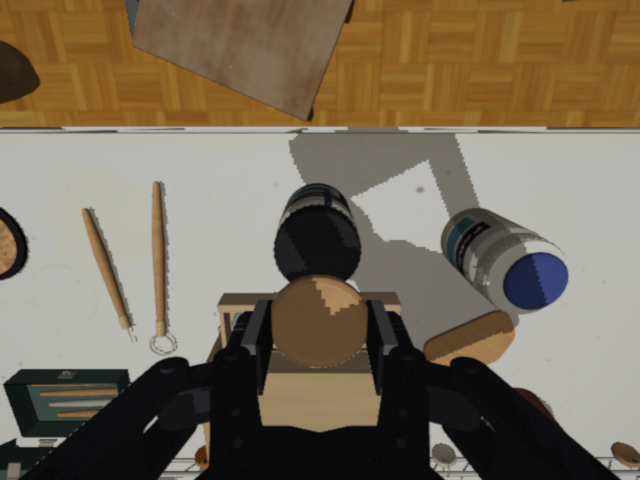

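The orange tile is held level at (320,320) and the black lid is bare at (318,243). Moving to a viewpoint before the orange pad.

Request:
step_arm(series=[0.034,-0.4892,0,0,0,0,0.034,-0.4892,0,0,0,0,0.034,-0.4892,0,0,0,0,0.034,-0.4892,0,0,0,0,0.034,-0.4892,0,0,0,0,0.034,-0.4892,0,0,0,0,0.034,-0.4892,0,0,0,0,0.034,-0.4892,0,0,0,0,0.034,-0.4892,0,0,0,0,0.034,-0.4892,0,0,0,0,0.034,-0.4892,0,0,0,0])

```text
time: 12.45
eef_pos: [419.1, -194.7, 249.7]
tool_rot: [-0.001, 1.0, 0.0, -0.0]
wrist_force: [-0.3, -0.0, 0.6]
finger_gap: 0.49
grasp_force: 25.5
```

```bash
python3 wc.py w7 orange 6 474.5 -195.5; python3 -c "
from h import *
go(474,-195.5,80)"
```

```text
[ 419.2 -194.7  249.9] 12.5
orange px [317. 267.] circle fit [ 476.  -196.9] r 29.2 z 6.6
row [-0.0548 -0.001   0.1699] [ 0.02 -0.02  0.11] rows 2.8567728083931114
```

Request:
step_arm(series=[-0.03,-0.0017,0.04,0,0,0,-0.0558,-0.0017,0.09,0,0,0,-0.0558,-0.0017,0.14,0,0,0,-0.0558,-0.0017,0.165,0,0,0,-0.0558,-0.0017,0.17,0,0,0,-0.0558,-0.0017,0.172,0,0,0,-0.0558,-0.0017,0.172,0,0,0])

```text
time: 13.38
eef_pos: [476.0, -198.0, 79.8]
tool_rot: [-0.0, 1.0, -0.001, 0.001]
wrist_force: [-0.6, 0.1, -0.0]
finger_gap: 0.488
grasp_force: 25.5
```

Request:
step_arm(series=[0,0,0.001,0,0,0,0,0,0.002,0,0,0,0,0,0.002,0,0,0])

```text
time: 13.75
eef_pos: [475.4, -198.0, 77.0]
tool_rot: [0.0, 1.0, -0.0, 0.001]
wrist_force: [-0.8, 0.8, 5.9]
finger_gap: 0.488
grasp_force: 28.2
```

Request:
step_arm(series=[0,0.001,-0.001,0,0,0,0,0.001,-0.001,0,0,0])

```text
time: 14.0
eef_pos: [474.7, -196.5, 77.1]
tool_rot: [-0.0, 1.0, 0.0, -0.0]
wrist_force: [-0.2, -0.0, -0.4]
finger_gap: 0.487
grasp_force: 25.5
```

Request:
step_arm(series=[0,0,0,0,0,0,0,0,0,0,0,0,0,0,0,0,0,0], jaw=0.06)

```text
time: 14.38
eef_pos: [474.8, -196.6, 77.1]
tool_rot: [-0.0, 1.0, 0.0, -0.0]
wrist_force: [0.3, -0.1, -0.7]
finger_gap: 0.696
grasp_force: 0.0
```

Request:
step_arm(series=[0,0,-0.02,0,0,0,0,0,-0.06,0,0,0,0.02,0,-0.11,0,0,0,0.056,0,-0.17,0,0,0,0.056,0,-0.17,0,0,0,0.056,0,-0.17,0,0,0])

```text
time: 15.12
eef_pos: [419.0, -196.9, 247.7]
tool_rot: [0.0, 1.0, -0.0, 0.001]
wrist_force: [-0.2, 0.9, -0.5]
finger_gap: 0.698
grasp_force: 0.0
```

```bash
python3 look.py w8 475 -196 11 20 60; python3 -c "
from h import *
from wc import blob
blob({k:v for k,v in np.load('w8.npz').items()},'orange',6,475,-196,60)
go(454,292.8,200)"
```

```text
15.175 [ 418.7 -196.5  246.4] 0.7061859710988894 0.0 [-0.6 -0.3 -0.4]
[475.0, -196.0, 11.0, 20.0, 60.0] 1633 mean [ 474.6 -197.3   13.7] p1 [ 453.6 -218.3   11.7] p99 [ 496.1 -176.1   15.5] circ [ 475.5 -197.3   23.1]
orange px [320. 275.] circle fit [ 476.  -197.1] r 29.3 z 6.7
row [-0.0352  0.4893  0.0466] [ 0.03 -0.03 -0.01] rows 7.884063152634495
```

View pics/w8.png

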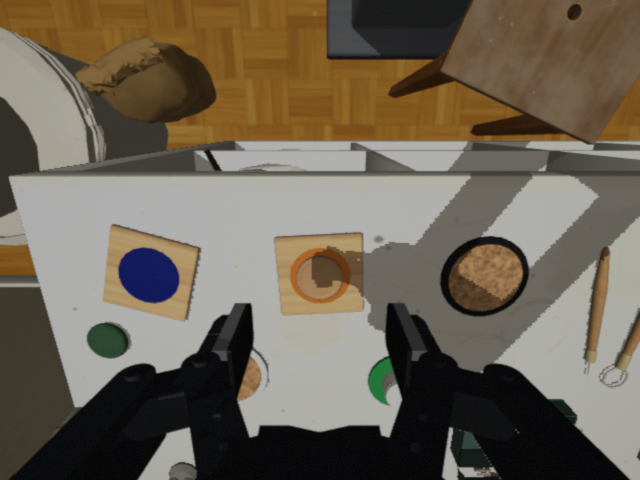

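The orange tile is centred on the disc at (320,275). The black coaster is visible at (485,275), the blue pad at (149,275) and the cap on its plate at (390,385). Going for the black jar.

Request:
step_arm(series=[-0.0352,0.4893,0.03,0,0,0,-0.0352,0.4893,0.03,0,0,0,-0.0352,0.4893,0.03,0,0,0,-0.0352,0.4893,0.03,0,0,0,-0.0352,0.4893,0.03,0,0,0,-0.0352,0.4893,0.03,0,0,0,-0.0352,0.4893,0.03,0,0,0,-0.0352,0.4893,0.03,0,0,0,-0.0352,0.4893,0.03,0,0,0,-0.0352,0.4893,0.03,0,0,0,-0.0352,0.4893,0.03,0,0,0], jaw=0.085)

```text
time: 16.55
eef_pos: [454.0, 291.6, 216.3]
tool_rot: [0.001, 1.0, -0.0, -0.001]
wrist_force: [-0.9, 1.0, -0.2]
finger_gap: 0.994
grasp_force: 0.0
```

```bash
python3 look.py w9 453 293 101 107 45; python3 - <<'E'
from h import *
import wc
wc.RNG["cork"]=((3,70,40),(22,255,255))
c={k:v for k,v in np.load('w8.npz').items()}
wc.blob(c,"cork",6,477,-34,48); wc.blob(c,"blue",6,475,-364,48)
go(453.8,292.8,125)
E
```

```text
16.6 [454.2 291.5 216.8] 0.9962293706329065 0.0 [ 0.6  0.7 -0.3]
[453.0, 293.0, 101.0, 107.0, 45.0] 7757 mean [451.4 292.6 104.8] p1 [424.8 265.  102. ] p99 [479.9 320.  106.4] circ [453.3 292.5  30.4]
cork px [485. 277.] circle fit [478.5 -35.1] r 36.3 z 6.4
blue px [148. 275.] circle fit [ 475.6 -365.2] r 28.9 z 6.6
row [0.0003 0.0013 0.0918] [-0.03 -0.03 -0.09] rows 1.4686596191387353
```

Request:
step_arm(series=[0.0005,0.0008,0.03,0,0,0,0.0005,0.0008,0.065,0,0,0,0.0005,0.0008,0.087,0,0,0,0.0005,0.0008,0.092,0,0,0,0.0005,0.0008,0.092,0,0,0])

```text
time: 17.23
eef_pos: [454.0, 293.0, 125.8]
tool_rot: [0.0, 1.0, 0.0, 0.0]
wrist_force: [-0.4, 1.2, -0.1]
finger_gap: 0.992
grasp_force: 0.0
```

Request:
step_arm(series=[0,0,0,0,0,0,0,0,0,0,0,0,0,0,0,0,0,0,0,0,0,0,0,0], jaw=0.05, newtons=45)

```text
time: 17.73
eef_pos: [454.5, 293.7, 126.9]
tool_rot: [-0.0, 1.0, 0.0, 0.001]
wrist_force: [-1.8, -2.7, 6.9]
finger_gap: 0.694
grasp_force: 48.6
```

Request:
step_arm(series=[0,0,-0.004,0,0,0,0,0,-0.015,0,0,0,0,0,-0.05,0,0,0,0,0,-0.1,0,0,0,0,0,-0.11,0,0,0,0,0,-0.11,0,0,0])

```text
time: 18.48
eef_pos: [453.9, 293.7, 235.9]
tool_rot: [-0.0, 1.0, 0.0, 0.001]
wrist_force: [-0.3, -0.1, -3.4]
finger_gap: 0.698
grasp_force: 49.5
```

```bash
cat > hand.py <<'E'
from h import *
import sys
lo,hi,w=[float(v) for v in sys.argv[2:5]]
c=cam("wrist"); save(c,sys.argv[1]); P=cloud(c); s=bot.observe(); D=P-s['eef_pos']
k=(c['z']>0)&(D[...,2]>lo)&(D[...,2]<hi)&(abs(D[...,1])<w)&(abs(D[...,0])<45)
q=D[k]; print(s["time"],s["eef_pos"].round(1),len(q),np.percentile(q,[1,50,99],0).round(1).tolist())
print("plane",np.linalg.lstsq(np.c_[q[:,:2],np.ones(len(q))],q[:,2],rcond=None)[0].round(3))
E
python3 hand.py w10 -30 -8 24; python3 -c "
from h import *
go(420,-34,225)"
```

```text
18.525 [453.1 293.3 234.2] 17970 [[-30.0, -23.4, -28.9], [-9.9, -0.3, -20.6], [15.4, 23.4, -19.2]]
plane [ 5.0000e-02 -6.0000e-03 -2.0584e+01]
row [ 0.0331 -0.3273  0.0094] [-0.03 -0.06  0.  ] rows 5.265231378957039
```

```bash
python3 -c "
from h import *
go(478.1,-34.2,210)"
```

```text
row [-0.025  -0.3275  0.0243] [-0.03 -0.06  0.  ] rows 5.2690800704285214
```

Request:
step_arm(series=[-0.001,-0.015,0,0,0,0,-0.004,-0.05,0,0,0,0,-0.008,-0.1,0,0,0,0,-0.012,-0.15,0,0,0,0,-0.016,-0.2,0,0,0,0,-0.02,-0.25,0,0,0,0,-0.023,-0.295,0.01,0,0,0,-0.025,-0.32,0.02,0,0,0,-0.025,-0.3275,0.024,0,0,0,-0.025,-0.3275,0.024,0,0,0,-0.025,-0.3275,0.024,0,0,0])

```text
time: 19.9
eef_pos: [478.5, -33.3, 211.2]
tool_rot: [-0.0, 1.0, 0.0, -0.0]
wrist_force: [-0.3, 0.5, -2.2]
finger_gap: 0.691
grasp_force: 49.7
```

```bash
python3 hand.py w11 -30 -8 24; python3 -c "
from h import *
go(478.1,-34.2,137)"
```

```text
19.95 [478.6 -33.2 211.4] 17628 [[-31.0, -23.4, -29.1], [-10.4, -0.5, -22.4], [14.4, 23.3, -21.0]]
plane [ 3.3000e-02 -6.0000e-03 -2.2368e+01]
row [ 0.0005 -0.001   0.0744] [0.01 0.01 0.07] rows 1.1897894668138544
```

View pics/w11.png

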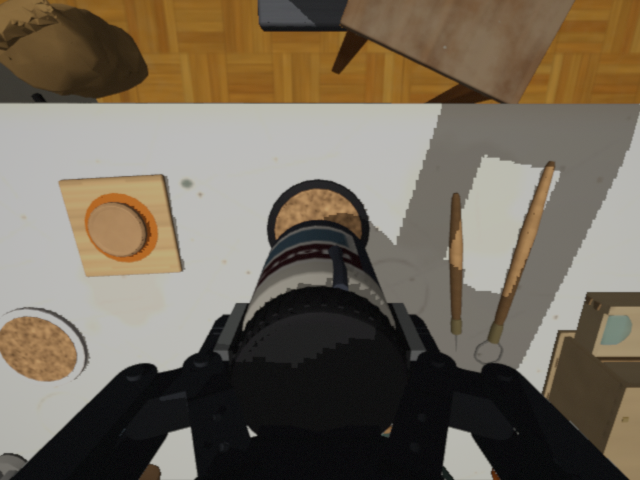

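The jar hangs upright with its lid at (320,345), and the black coaster lies beneath it at (318,225).

Request:
step_arm(series=[0,-0.0007,0.01,0,0,0,0,-0.0007,0.035,0,0,0,0,-0.0007,0.06,0,0,0,0,-0.0007,0.07,0,0,0,0,-0.0007,0.074,0,0,0,0,-0.0007,0.074,0,0,0,0,-0.0007,0.074,0,0,0])

```text
time: 20.82
eef_pos: [479.3, -34.8, 138.2]
tool_rot: [-0.0, 1.0, -0.0, 0.001]
wrist_force: [-0.9, -0.1, -2.0]
finger_gap: 0.689
grasp_force: 49.7
```

Request:
step_arm(series=[0,0,0.001,0,0,0,0,0,0.002,0,0,0,0,0,0.002,0,0,0])

```text
time: 21.2
eef_pos: [478.5, -34.8, 135.2]
tool_rot: [0.0, 1.0, -0.0, -0.0]
wrist_force: [-0.2, -0.1, -2.7]
finger_gap: 0.694
grasp_force: 49.7
```

Request:
step_arm(series=[0,0,0.001,0,0,0,0,0,0.0015,0,0,0,0,0,0.0015,0,0,0])

```text
time: 21.58
eef_pos: [478.5, -34.7, 133.6]
tool_rot: [-0.0, 1.0, 0.0, -0.0]
wrist_force: [0.5, 0.2, -2.4]
finger_gap: 0.69
grasp_force: 49.7
```

Request:
step_arm(series=[0,0,0.001,0,0,0,0,0,0.0015,0,0,0,0,0,0.0015,0,0,0])

```text
time: 21.95
eef_pos: [478.9, -34.8, 132.9]
tool_rot: [-0.0, 1.0, -0.0, 0.0]
wrist_force: [-3.2, 0.4, 5.5]
finger_gap: 0.695
grasp_force: 50.3
```

Contact. Releasing and retreating with a look.

Request:
step_arm(series=[0,0,0,0,0,0,0,0,0,0,0,0,0,0,0,0,0,0,0,0,0,0,0,0], jaw=0.085)

```text
time: 22.45
eef_pos: [478.6, -34.7, 132.1]
tool_rot: [-0.0, 1.0, 0.0, -0.0]
wrist_force: [-0.4, 0.1, 0.0]
finger_gap: 0.989
grasp_force: 0.0
```

Request:
step_arm(series=[0,0,-0.02,0,0,0,0,0,-0.06,0,0,0,0,0,-0.11,0,0,0,0.03,0,-0.15,0,0,0,0.058,0,-0.15,0,0,0,0.058,0,-0.15,0,0,0,0.058,0,-0.15,0,0,0])

```text
time: 23.32
eef_pos: [420.8, -34.8, 282.0]
tool_rot: [0.0, 1.0, 0.0, 0.0]
wrist_force: [-0.1, 0.5, -0.4]
finger_gap: 0.999
grasp_force: 0.0
```

```bash
python3 look.py w12 478 -34 108 116 45 478 -34 3.5 9 60; python3 -c "
from h import *
go(474.5,446,240)"
```

```text
23.375 [420.9 -34.8 281.8] 0.9984666177916842 0.0 [-0.8  0.3  1. ]
[478.0, -34.0, 108.0, 116.0, 45.0] 3949 mean [476.5 -36.  110.9] p1 [449.6 -63.6 108.6] p99 [504.6  -8.4 112.6] circ [478.  -36.1  30.3]
[478.0, -34.0, 3.5, 9.0, 60.0] 1445 mean [458.9 -32.7   5.9] p1 [436.9 -76.2   4. ] p99 [495.5   6.3   7.8] circ [478.6 -34.9  42.9]
row [-0.0536  0.4808  0.0418] [ 0.   -0.02 -0.01] rows 7.768992980086055
```

View pics/w12.png

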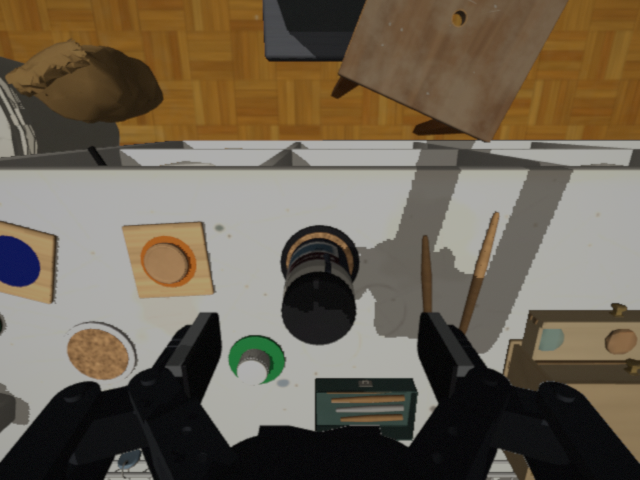

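The black jar stands upright at (318,290), on the middle of its coaster, within about 1 mm. Now the blue tile.

Request:
step_arm(series=[-0.0536,0.4808,0.03,0,0,0,-0.0536,0.4808,0.03,0,0,0,-0.0536,0.4808,0.03,0,0,0,-0.0536,0.4808,0.03,0,0,0,-0.0536,0.4808,0.03,0,0,0,-0.0536,0.4808,0.03,0,0,0,-0.0536,0.4808,0.03,0,0,0,-0.0536,0.4808,0.03,0,0,0,-0.0536,0.4808,0.03,0,0,0,-0.0536,0.4808,0.03,0,0,0], jaw=0.05)

```text
time: 24.62
eef_pos: [474.1, 446.0, 250.7]
tool_rot: [-0.0, 1.0, -0.001, -0.001]
wrist_force: [0.2, 0.4, -0.7]
finger_gap: 0.583
grasp_force: 0.0
```

```bash
python3 look.py w13 474.5 445 102.5 110 45 474.5 445 94 100 45; python3 -c "
from h import *
from wc import blob
blob({k:v for k,v in np.load('w13.npz').items()},'blue',106,474,446,60)
go(474.5,446,170)"
```

```text
24.675 [474.3 445.5 251.4] 0.585798818755038 0.0 [-0.3  0.   0.2]
[474.5, 445.0, 102.5, 110.0, 45.0] 3130 mean [475.3 445.7 105. ] p1 [455.4 425.5 103.1] p99 [496.1 466.  106.7] circ [476.5 445.8  22.2]
[474.5, 445.0, 94.0, 100.0, 45.0] 2257 mean [471.  439.4  97.3] p1 [447.7 414.7  94.5] p99 [504.2 471.5  99.1] circ [476.8 442.9  30.4]
blue px [320. 258.] circle fit [474.9 445.4] r 21.1 z 105.0
row [-0.0002  0.0006  0.0814] [-0.06 -0.05 -0.02] rows 1.3018061928545241
```

Request:
step_arm(series=[-0.0014,0.0007,0.04,0,0,0,-0.0014,0.0007,0.07,0,0,0,-0.0014,0.0007,0.08,0,0,0,-0.0014,0.0007,0.083,0,0,0,-0.0014,0.0007,0.083,0,0,0,-0.0014,0.0007,0.083,0,0,0])

```text
time: 25.42
eef_pos: [476.3, 447.2, 170.9]
tool_rot: [0.0, 1.0, 0.001, 0.001]
wrist_force: [-0.3, -0.3, 0.3]
finger_gap: 0.584
grasp_force: 0.0
```

Request:
step_arm(series=[0,-0.0007,0.001,0,0,0,0,-0.0007,0.0025,0,0,0,0,-0.0007,0.0025,0,0,0])

```text
time: 25.8
eef_pos: [475.6, 446.1, 166.9]
tool_rot: [-0.0, 1.0, 0.0, 0.0]
wrist_force: [0.1, -0.0, 0.8]
finger_gap: 0.59
grasp_force: 0.7
```

Request:
step_arm(series=[0,0,-0.0015,0,0,0,0,0,-0.0015,0,0,0])

```text
time: 26.05
eef_pos: [475.6, 446.1, 168.3]
tool_rot: [0.0, 1.0, 0.0, 0.0]
wrist_force: [-0.4, -0.7, -0.3]
finger_gap: 0.585
grasp_force: 0.0
```

Request:
step_arm(series=[0,0,0,0,0,0,0,0,0,0,0,0,0,0,0,0,0,0,0,0,0,0,0,0], jaw=0.036, newtons=25)

```text
time: 26.55
eef_pos: [475.8, 446.1, 168.6]
tool_rot: [0.0, 1.0, 0.0, 0.0]
wrist_force: [0.9, -1.7, 4.9]
finger_gap: 0.466
grasp_force: 28.0
```

Request:
step_arm(series=[0,0,-0.002,0,0,0,0,0,-0.006,0,0,0,0,0,-0.015,0,0,0,0,0,-0.04,0,0,0,0,0,-0.08,0,0,0,0,0,-0.08,0,0,0])

```text
time: 27.3
eef_pos: [477.2, 447.5, 253.8]
tool_rot: [-0.0, 1.0, 0.003, 0.003]
wrist_force: [-0.3, -0.8, 0.4]
finger_gap: 0.462
grasp_force: 25.3
```

```bash
python3 hand.py w14 -80 -50 18; python3 look.py w14b 475 443 94 101 45; python3 -c "
from h import *
go(450,100,250);go(420,-364,250)"
```

```text
27.35 [476.5 446.9 251.3] 6272 [[-19.6, -17.4, -64.8], [-0.7, -0.1, -61.1], [20.9, 17.5, -59.5]]
plane [ 1.6000e-02  4.0000e-03 -6.1117e+01]
27.4 [475.8 446.3 249.2] 0.46197448413022063 25.257946459169034 [ 0.5 -0.4 -0.7]
[475.0, 443.0, 94.0, 101.0, 45.0] 4991 mean [472.8 442.9  97.2] p1 [448.3 415.4  94.9] p99 [496.9 470.8  98.9] circ [476.8 442.9  30.4]
row [ 0.0258 -0.3463 -0.0012] [0.06 0.07 0.  ] rows 5.55635155535854
row [ 0.0559 -0.8103 -0.0017] [0.06 0.07 0.  ] rows 12.995690822810156
```

Request:
step_arm(series=[0.0559,-0.8103,-0.001,0,0,0,0.0559,-0.8103,-0.001,0,0,0,0.0559,-0.8103,-0.001,0,0,0,0.0559,-0.8103,-0.001,0,0,0,0.0559,-0.8103,-0.001,0,0,0,0.0559,-0.8103,-0.001,0,0,0,0.0559,-0.8103,-0.001,0,0,0,0.0559,-0.8103,-0.001,0,0,0,0.0559,-0.8103,-0.001,0,0,0,0.0559,-0.8103,-0.001,0,0,0,0.0559,-0.8103,-0.001,0,0,0,0.0559,-0.8103,-0.001,0,0,0])

```text
time: 28.9
eef_pos: [422.9, -303.8, 247.9]
tool_rot: [0.0, 1.0, 0.001, -0.001]
wrist_force: [0.5, 0.3, 0.5]
finger_gap: 0.463
grasp_force: 25.3
```

```bash
python3 -c "
from h import *
go(420,-364,250)"
```

```text
row [ 0.0029 -0.0602 -0.0022] [ 0.08 -0.07 -0.02] rows 0.9653337106459118
```

Request:
step_arm(series=[0.003,-0.06,-0.002,0,0,0,0.003,-0.06,-0.002,0,0,0,0.003,-0.06,-0.002,0,0,0,0.003,-0.06,-0.002,0,0,0])

```text
time: 29.4
eef_pos: [421.0, -360.8, 250.5]
tool_rot: [-0.001, 1.0, 0.001, -0.0]
wrist_force: [0.1, -0.3, 0.5]
finger_gap: 0.464
grasp_force: 25.4
```

```bash
python3 wc.py w15 blue 6 475 -364; python3 -c "
from h import *
go(474.8,-364,78)"
```

```text
[ 421.2 -360.8  250.9] 29.45
blue px [315. 266.] circle fit [ 475.6 -365. ] r 28.9 z 6.6
row [-0.0537 -0.0033  0.1728] [ 0.03 -0.02  0.09] rows 2.896104216074377
```

Request:
step_arm(series=[-0.03,-0.0024,0.04,0,0,0,-0.0538,-0.0024,0.09,0,0,0,-0.0538,-0.0024,0.14,0,0,0,-0.0538,-0.0024,0.165,0,0,0,-0.0538,-0.0024,0.17,0,0,0,-0.0538,-0.0024,0.172,0,0,0,-0.0538,-0.0024,0.172,0,0,0])

```text
time: 30.32
eef_pos: [475.7, -365.2, 81.0]
tool_rot: [-0.0, 1.0, -0.001, 0.001]
wrist_force: [-1.1, -0.4, 0.1]
finger_gap: 0.459
grasp_force: 25.4
```

Request:
step_arm(series=[0,0,0.001,0,0,0,0,0,0.002,0,0,0,0,0,0.002,0,0,0])

```text
time: 30.7
eef_pos: [474.8, -364.7, 77.3]
tool_rot: [0.0, 1.0, -0.0, 0.0]
wrist_force: [-0.0, 0.7, 1.1]
finger_gap: 0.466
grasp_force: 25.9
```

Just touching; position on target. Releasing.

Request:
step_arm(series=[0,0,0.0003,0,0,0,0,0,0.0003,0,0,0,0,0,0.0003,0,0,0], jaw=0.06)

```text
time: 31.08
eef_pos: [474.7, -364.5, 76.8]
tool_rot: [0.0, 1.0, 0.0, -0.0]
wrist_force: [0.5, -0.1, -0.3]
finger_gap: 0.701
grasp_force: 0.0
```

Request:
step_arm(series=[0,0,-0.02,0,0,0,0,0,-0.06,0,0,0,0.02,0,-0.11,0,0,0,0.056,0,-0.17,0,0,0,0.056,0,-0.17,0,0,0,0.056,0,-0.17,0,0,0])

```text
time: 31.82
eef_pos: [418.9, -365.0, 248.7]
tool_rot: [0.0, 1.0, -0.001, 0.001]
wrist_force: [-0.4, 0.5, -1.0]
finger_gap: 0.701
grasp_force: 0.0
```

```bash
python3 look.py w16 475 -364 11 20 60; python3 -c "
from h import *
import wc
c={k:v for k,v in np.load('w16.npz').items()}
wc.blob(c,'blue',6,475,-364,60)
wc.RNG['cork']=((3,70,40),(22,255,255)); 
try: wc.blob(c,'cork',6,593,-295.5,48)
except Exception as e: print(e)
go(476.8,443.5,220)"
```

```text
31.875 [ 418.8 -364.4  247. ] 0.7052487019096947 0.0 [-0.  -0.2 -0.5]
[475.0, -364.0, 11.0, 20.0, 60.0] 1495 mean [ 474.7 -365.2   13.7] p1 [ 454.9 -385.7   11.6] p99 [ 495.5 -344.6   15.5] circ [ 475.7 -365.    22.1]
blue px [321. 274.] circle fit [ 475.5 -365. ] r 29.0 z 12.9
cork px [376. 375.] circle fit [ 594.4 -299. ] r 34.1 z 6.6
row [-0.0578  0.8079  0.0269] [-0.    0.02 -0.01] rows 12.967009552041947
```

View pics/w16.png

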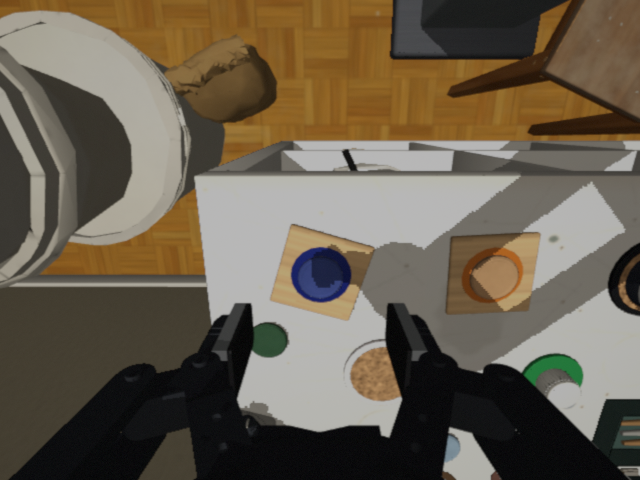

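The blue tile is centred on its disc at (321,274). The white coaster at (376,372) is half hidden by a finger, so I'll take a proper look at it on the way.

Request:
step_arm(series=[-0.118,0.068,0,0,0,0,-0.118,0.068,0,0,0,0,-0.118,0.068,0,0,0,0,-0.118,0.068,0,0,0,0], jaw=0.085)

```text
time: 32.38
eef_pos: [536.8, -295.5, 244.7]
tool_rot: [-0.001, 1.0, 0.001, -0.002]
wrist_force: [-0.4, 0.5, -1.5]
finger_gap: 0.995
grasp_force: 0.0
```

```bash
python3 look.py w17 593 -296 3.6 9 55; python3 -c "
from h import *
import wc
c={k:v for k,v in np.load('w17.npz').items()}
wc.RNG['cork']=((3,70,40),(22,255,255)); 
wc.blob(c,'cork',6,593,-295.5,48)
go(476.8,443.5,240)"
```

```text
32.425 [ 536.1 -296.3  245.1] 0.9998045167487981 0.0 [-0.9 -0.   0.8]
[593.0, -296.0, 3.6, 9.0, 55.0] 5541 mean [ 592.  -297.     6.2] p1 [ 553.3 -336.7    4.4] p99 [ 633.2 -257.4    8. ] circ [ 594.  -297.1   42.9]
cork px [318. 277.] circle fit [ 593.9 -297.4] r 35.3 z 6.4
row [0.0587 0.7398 0.0062] [ 0.07 -0.16  0.05] rows 11.874580760626927
```

Request:
step_arm(series=[0.0587,0.7398,0.0062,0,0,0,0.0587,0.7398,0.0062,0,0,0,0.0587,0.7398,0.0062,0,0,0,0.0587,0.7398,0.0062,0,0,0,0.0587,0.7398,0.0062,0,0,0,0.0587,0.7398,0.0062,0,0,0,0.0587,0.7398,0.0062,0,0,0,0.0587,0.7398,0.0062,0,0,0,0.0587,0.7398,0.0062,0,0,0,0.0587,0.7398,0.0062,0,0,0,0.0587,0.7398,0.0062,0,0,0,0.0587,0.7398,0.0062,0,0,0])

```text
time: 33.92
eef_pos: [478.2, 443.7, 240.3]
tool_rot: [0.001, 1.0, -0.0, -0.0]
wrist_force: [0.7, -0.1, -0.0]
finger_gap: 0.997
grasp_force: 0.0
```

Request:
step_arm(series=[0,0,0.01,0,0,0,0,0,0.02,0,0,0,0,0,0.02,0,0,0])

```text
time: 34.3
eef_pos: [478.1, 440.8, 218.8]
tool_rot: [0.001, 1.0, -0.001, -0.001]
wrist_force: [1.1, -0.0, 0.5]
finger_gap: 0.998
grasp_force: 0.0
```

```bash
python3 look.py w18 475 443 94 101 45; python3 -c "
from h import *
go(476.6,443.5,118)"
```

```text
34.35 [478.5 441.2 219.8] 0.9981568830139937 0.0 [ 0.2 -1.1 -0.2]
[475.0, 443.0, 94.0, 101.0, 45.0] 7105 mean [475.  443.   97.2] p1 [448.2 415.5  94.9] p99 [503.2 470.4  98.8] circ [476.7 443.   30.2]
row [0.0017 0.0025 0.1018] [-0.08 -0.07 -0.13] rows 1.6301198943745545
```

Request:
step_arm(series=[0.0016,0.002,0.03,0,0,0,0.0016,0.002,0.07,0,0,0,0.0016,0.002,0.095,0,0,0,0.0016,0.002,0.101,0,0,0,0.0016,0.002,0.101,0,0,0])

```text
time: 34.98
eef_pos: [477.1, 444.9, 120.5]
tool_rot: [0.0, 1.0, 0.0, 0.0]
wrist_force: [0.2, 0.2, 1.2]
finger_gap: 0.993
grasp_force: 0.0
```

Request:
step_arm(series=[0,0,0,0,0,0,0,0,0,0,0,0,0,0,0,0,0,0,0,0,0,0,0,0], jaw=0.05, newtons=45)

```text
time: 35.48
eef_pos: [477.5, 445.5, 121.9]
tool_rot: [0.0, 1.0, 0.001, 0.001]
wrist_force: [-0.1, -3.1, 6.5]
finger_gap: 0.698
grasp_force: 47.9
```

Request:
step_arm(series=[0,0,-0.004,0,0,0,0,0,-0.015,0,0,0,0,0,-0.05,0,0,0,0,0,-0.1,0,0,0,0,0,-0.13,0,0,0,0,0,-0.13,0,0,0,0,0,-0.13,0,0,0])

```text
time: 36.35
eef_pos: [475.9, 444.8, 247.9]
tool_rot: [-0.0, 1.0, -0.001, -0.001]
wrist_force: [-0.9, 0.4, -3.5]
finger_gap: 0.698
grasp_force: 49.4
```

```bash
python3 hand.py w19 -30 -8 24; python3 -c "
from h import *
go(535,-100,250);go(593.7,-296.5,250)"
```

```text
36.4 [475.6 444.6 247. ] 17582 [[-30.8, -23.4, -29.1], [-8.9, -0.2, -23.6], [16.8, 23.3, -22.1]]
plane [ 2.5000e-02 -2.1000e-02 -2.3618e+01]
row [-0.0594 -0.5446 -0.0019] [-0.13 -0.17  0.  ] rows 8.76545274047026
row [-0.1181 -0.7411 -0.0016] [-0.13 -0.17  0.  ] rows 12.00737682751534
```

Request:
step_arm(series=[-0.002,-0.015,-0.003,0,0,0,-0.008,-0.05,-0.008,0,0,0,-0.016,-0.1,-0.008,0,0,0,-0.024,-0.15,-0.008,0,0,0,-0.032,-0.2,-0.008,0,0,0,-0.04,-0.25,-0.008,0,0,0,-0.048,-0.3,-0.008,0,0,0,-0.056,-0.35,-0.008,0,0,0,-0.064,-0.4,-0.008,0,0,0,-0.072,-0.45,-0.008,0,0,0,-0.08,-0.5,-0.008,0,0,0,-0.087,-0.545,-0.008,0,0,0])

```text
time: 37.9
eef_pos: [562.4, -102.3, 256.6]
tool_rot: [0.0, 1.0, 0.0, -0.001]
wrist_force: [1.1, 0.1, -2.8]
finger_gap: 0.694
grasp_force: 49.4
```

Request:
step_arm(series=[-0.008,-0.05,0,0,0,0,-0.016,-0.1,0,0,0,0,-0.023,-0.15,0,0,0,0,-0.029,-0.185,0,0,0,0,-0.031,-0.196,0,0,0,0,-0.031,-0.196,0,0,0,0,-0.031,-0.196,0,0,0,0])

```text
time: 38.78
eef_pos: [594.2, -294.6, 257.3]
tool_rot: [-0.0, 1.0, 0.0, -0.0]
wrist_force: [-0.4, -0.1, -2.0]
finger_gap: 0.692
grasp_force: 49.6
```

```bash
python3 hand.py w20 -30 -8 24; python3 -c "
from h import *
go(593.8,-296.5,134)"
```

```text
38.825 [ 594.4 -294.4  257.5] 17344 [[-31.1, -23.4, -29.1], [-9.1, -0.3, -24.8], [16.3, 23.3, -23.3]]
plane [ 1.9000e-02 -1.9000e-02 -2.4734e+01]
row [ 0.0005 -0.0022  0.1235] [ 0.03 -0.02  0.08] rows 1.9762756544426936
```

Request:
step_arm(series=[0.0005,-0.0015,0.015,0,0,0,0.0005,-0.0015,0.045,0,0,0,0.0005,-0.0015,0.085,0,0,0,0.0005,-0.0015,0.11,0,0,0,0.0005,-0.0015,0.12,0,0,0,0.0005,-0.0015,0.1235,0,0,0,0.0005,-0.0015,0.1235,0,0,0])

```text
time: 39.7
eef_pos: [594.5, -297.5, 135.1]
tool_rot: [-0.0, 1.0, -0.0, 0.001]
wrist_force: [-0.5, -0.5, -2.7]
finger_gap: 0.692
grasp_force: 49.6
```

Request:
step_arm(series=[0,0,0.001,0,0,0,0,0,0.002,0,0,0,0,0,0.002,0,0,0])

```text
time: 40.08
eef_pos: [594.0, -297.3, 132.4]
tool_rot: [0.0, 1.0, -0.0, 0.0]
wrist_force: [-0.7, 0.2, -3.0]
finger_gap: 0.696
grasp_force: 49.6
```

Request:
step_arm(series=[0,0,0.001,0,0,0,0,0,0.0015,0,0,0,0,0,0.0015,0,0,0])

```text
time: 40.45
eef_pos: [593.9, -297.2, 130.5]
tool_rot: [0.0, 1.0, 0.0, -0.0]
wrist_force: [-0.1, 0.4, -2.9]
finger_gap: 0.69
grasp_force: 49.6
```

Request:
step_arm(series=[0,0.0008,0.001,0,0,0,0,0.0008,0.0015,0,0,0,0,0.0008,0.0015,0,0,0])

```text
time: 40.83
eef_pos: [593.9, -296.4, 129.0]
tool_rot: [-0.0, 1.0, 0.0, -0.0]
wrist_force: [-0.0, -0.5, -2.1]
finger_gap: 0.694
grasp_force: 49.6
```

Request:
step_arm(series=[0,0,0.0008,0,0,0,0,0,0.0008,0,0,0])

```text
time: 41.08
eef_pos: [593.9, -296.5, 128.2]
tool_rot: [0.0, 1.0, 0.0, -0.0]
wrist_force: [0.4, 0.4, -2.8]
finger_gap: 0.694
grasp_force: 49.6
```

Request:
step_arm(series=[0,0,0.001,0,0,0,0,0,0.001,0,0,0])

```text
time: 41.32
eef_pos: [594.2, -296.6, 127.9]
tool_rot: [-0.0, 1.0, -0.0, 0.0]
wrist_force: [-1.7, 1.1, 1.9]
finger_gap: 0.695
grasp_force: 49.8
```

Contact. Releasing.

Request:
step_arm(series=[0,0,0,0,0,0,0,0,0,0,0,0,0,0,0,0,0,0,0,0,0,0,0,0], jaw=0.085)

```text
time: 41.82
eef_pos: [594.0, -296.5, 127.3]
tool_rot: [0.0, 1.0, -0.0, 0.0]
wrist_force: [0.2, -0.3, -0.1]
finger_gap: 0.999
grasp_force: 0.0
```

Request:
step_arm(series=[0,0,-0.02,0,0,0,0,0,-0.06,0,0,0,0,0,-0.11,0,0,0,0.06,0,-0.15,0,0,0,0.12,0,-0.17,0,0,0,0.12,0,-0.17,0,0,0,0.12,0,-0.17,0,0,0])

```text
time: 42.7
eef_pos: [474.0, -296.8, 299.2]
tool_rot: [0.0, 1.0, -0.001, 0.001]
wrist_force: [0.6, -0.3, -0.2]
finger_gap: 0.993
grasp_force: 0.0
```

```bash
python3 look.py w21 594 -297 101 108 50 594 -297 3.5 9 55; python3 -c "
from h import *
c=cam('scene'); save(c,'s2')"
```

```text
42.75 [ 474.5 -296.6  298.3] 0.9871194384378199 0.0 [-0.1  1.   0.2]
[594.0, -297.0, 101.0, 108.0, 50.0] 2800 mean [ 591.7 -298.3  103.5] p1 [ 564.7 -325.7  101.4] p99 [ 619.6 -270.9  105.1] circ [ 592.7 -298.2   30.2]
[594.0, -297.0, 3.5, 9.0, 55.0] 1229 mean [ 574.8 -294.3    6.1] p1 [ 552.1 -338.     3.9] p99 [ 613.1 -255.9    8. ] circ [ 593.5 -296.8   42.8]
```

View pics/w21.png

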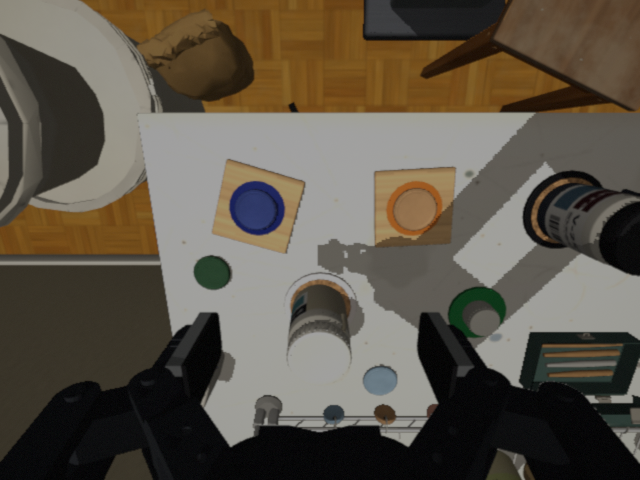

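View pics/s2.png

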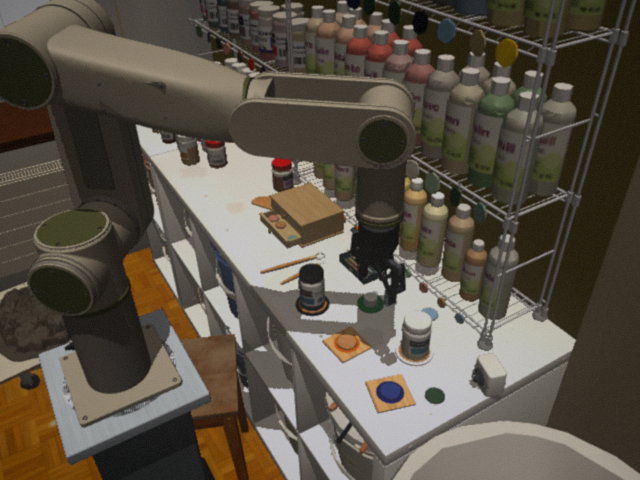

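Both views show everything upright and centred to within about 1.5 mm: blue tile (257,208), orange tile (414,209), cap (480,315), white jar (320,330) and black jar (580,215) in the wrist view. The robot is clear of everything, so I'm handing in.

```bash
python3 -c "
from plant import bot
print(bot.job_done())"
```

```text
the job is handed in; nothing more can be done
None
```

Both piles are apart, and the cap, tiles and jars each stand upright on their own place, centred to within about 1.5 mm by the wrist camera; I handed the job in at about 43 s of robot time, and no verdict was returned.

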